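Third hand for a new baking tray grip

ROBOT

A 6-joint arm with a two-finger parallel gripper is mounted at the origin on the work surface. World frame = base frame: x ahead of the robot, y to its left, z up, the work surface at z = 0. Lengths are in mm, angles in rad, forces in N, time in s.
With the tool pointing down it reaches from about 400 to 925 mm from the base axis. Payload 12.5 kg.
Tool frame: the origin (TCP) lies at the very end of the fingers, on their centre line; the grasp point (between the pads) lies grip_depth behind it (grip_depth is the distance from the TCP to the grasp point, in mm); z points along the fingers, y is the line along which they close (so a half turn about z gives the same grasp; the last joint's range is limited). The gripper opens to 95 mm and grips with 3 to 60 N. Pads are 20 mm wide; open, the fingers measure 119 mm over their backs; the gripper's body (75 mm by 180 mm) begins 59 mm behind the grasp point.
Start: joints at [-1.337, 0.491, 1.559, -0, 1.092, -0.106], TCP at [208.335, -589.274, 214.661] pointing down, gripper open.
Joint ranges: [-3.1, 3.1], [-0.84, 2.19], [0.05, 2.79], [-1.13, 4.28], [0.06, 2.93], [-2.69, 2.69]. Speed limits (rad/s): [2.22, 2.22, 2.79, 3.14, 3.14, 3.14].

INTERFACE

Orientations are given as [roll, pitch, yaw] about the fixed x, y, z axes, in that order (R = Rz(yaw) Ry(pitch) Rx(roll)).
In Python, from cell import state, read_camera, job_done, grip_depth gives the robot as it stands.
- The arm moves only by the tool drive_tool, never from a script. Its argument "targets" is a list of rows, each an object with "jaw": the opening, from 0 (shut) to 1 (fully open); "travel": the shift along the tool's x, y, z in m, a list of three; "twist": the turn about the tool's z in rad. In form: [{"jaw": jaw, "travel": [tx, ty, tz], "twist": twist}, ...]. A call has 1 to 8 rows; each row is the pose to reach, as a shift and turn from the pose commanded when the call began, along the tool's axes at that moment; what a row does not reach only later rows make up. A row lasts 1/12 s, in which the tool goes at most 41.7 mm and 7.16 degrees, less where a joint would pass 70% of its speed; a pose out of reach is approached as far as the arm can. A call with a gripper value outside its range is refused whole. The fingers move at their own pace and stop on an object; the grip force is fixed at half the most. Time passes only in rows, so rows that repeat a pose let the fingers close. It gives the time, the measured TCP pose, the force, the opening and the grip force at its end, in the units of the state.
- state(): the state, without advancing time (a new reading comes with each control period).
- read_camera(name): name is "scene" or "side" or "wrist"; returns a dict with "frame" (420x560x3 uint8, red, green, blue), "fx", "fy", "cx", "cy" (pixels), "R" (3x3) and "t" (3): a world point X has camera coordinates R X + t. Camera axes: x right, y down, z forward; pixel columns grow to the right and rows downward; lengths in mm; the calibration is good to about 2 mm. A picture is of the moment at which its call begins. There is no depth.
- job_done(): hands the job in; it is judged then, once.
The state is a dict: "t": time; "joints": joint angles; "qvel": joint speeds; "tau": joint torques, N m; "eef_pos": TCP position; "tcp_rot": TCP orientation; "ft_force": force on the tool from outside, world axes, zero at the start; "moment": the same for the moment, N m; "opening": opening from 0.0 (shut) to 1.0 (fully open); "grip_force": force on a finger pad.
Only numpy, scipy, OpenCV 4.12 (cv2) and the standard library are available. Lean on these libraries where they do the work, as an engineer would, in place of code of your own. Each camera call takes 0.05 s, during which the arm holds its last target. There are 200 camera calls.

TASK

Pull the drawer of the little drawer unit at least two thirds open by its handle and leave it so, take out the new beech grip and hold it level, clear of the worktop, with its metal plate flat on the bare-metal patch in the middle of the black tray's springy rim. Press it there steadily with about 10 N, which bends the rim inwards by about a centimetre (never twice as far), and finish while still holding and pressing it, so that I can drive the screws from inside the tray. Leave the jar, mug, bowl and screwdriver where they are.

Things in the scene. Friction and masses are not known exactly. Their poses are not given: they have to be found in the camera images.
- unit_drawer0 (a joint): how far the drawer is pulled out, in m: 0 shut, 0.198 fully out; about 1 N of friction. Drawer unit: white box 280 mm deep, 240 wide, 100 tall, fixed left or right of the robot's centre line, the tray on the other side; its cream drawer front faces the robot. The drawer is open on top: side walls up to 78 mm, front panel up to 88 mm and floor 22 mm above the worktop; 198 mm wide inside
- unit_drawer0_handle (a point): middle of the drawer's handle: a dark steel bar 11 mm thick, 120 mm long, level, parallel to the drawer's front, its centre 35 mm out from the face and 62 mm above the worktop. x axis: level, straight into the unit (the drawer opens along -x); y along the bar; z up. It moves with the drawer
- grip_center (a point): centre, half-way up, of the new tray grip, lying in the drawer, 70 to 115 mm behind the drawer's front face, plate roughly to the back. 50 mm (x) by 80 (y) by 36 tall (z), about 0.12 kg: beech block (45 along x, 38 wide, 36 tall) on a bright metal plate (5 thick, 80 along y, 36 tall). x points from beech to plate, z up. It can be gripped across the beech's 38 mm width
- grip_plate (a point): centre of the outer face of the grip's metal plate, 25 mm from grip_center along x, same axes; this face goes flat against the rim patch
- grip: the new tray grip as a body; origin at the middle of its underside, 18 mm below grip_center, same axes
- rim: the springy near rim of the black baking tray, on the side facing the robot: upright strip 236 mm wide (y), 4 mm thick (x), 56 mm tall, top 62 mm above the worktop; origin at its centre. x: level into the tray. The tray behind it is 340 mm deep, 300 mm wide, 45 mm tall, fixed. Pushed along x the rim gives 1 mm per N up to a stop at 25 mm, and springs back
- rim_patch (a point): centre of the bare-metal patch (80 mm wide, 36 mm tall, the size of the grip's plate) on the outer face of the springy rim, 34 mm above the worktop; a bright strip, also 80 mm long, marks it on the 12 mm wide lip that runs inwards along the rim's top. x: level into the tray (pressing direction), y along the rim, z up. The point moves with the rim
- jar: white jar with a red cap, 64 mm across, 90 mm tall, on the worktop off to the left; origin at the centre of its underside
- driver: screwdriver with a yellow handle lying inside the tray; origin near its middle
- mug: blue mug, 76 mm across, 85 mm tall, on the worktop off to the left; origin at the centre of its underside
- bowl: small steel bowl, 120 mm across, 55 mm tall, on the worktop off to the right; origin at the centre of its underside

How it is judged:
By the outcome, as a careful person would: the job done as asked, in the order asked, and still so for the second after the job is handed in, while the arm keeps its last pose, push and grip.
It also fails if it takes over 59 s, if anything falls off the work surface, if the arm or the gripper's body presses on something with over 40 N, if the wrist force passes 120 N, or if a joint passes its speed limit or range.

## Working session

There is one attempt and no reset: what is moved stays moved. The work goes in short steps, Python scripts to look and compute and a tool call to move; the robot and the scene stay as the last step left them, time stands still between calls to the robot, and variables do not carry over. Pictures are saved under pics/ and viewed, at most 10 in all, crops included, and the job is handed in when it is done.

Besides the shell and the picture viewer there is one more tool, called after "Call:" in YAML: its name, and indented under it one key for each argument. drive_tool: Moves the arm, as the interface text tells. Its arguments: {"type":"object","properties":{"targets":{"type":"array"}},"required":["targets"]}

```bash
ls; mkdir -p pics; python3 - <<'E'
from cell import state, read_camera, grip_depth
import cv2, numpy as np
print(grip_depth); s=state(); print({k:np.round(v,3).tolist() for k,v in s.items()})
import pickle
d={}
for n in ("scene","side"):
    c=read_camera(n); d[n]=c; cv2.imwrite(f"pics/{n}0.png",c["frame"][...,::-1]); print(n,c["fx"],c["cx"],c["cy"],np.round(-np.array(c["R"]).T@c["t"]),np.round(c["R"],2).tolist())
pickle.dump(d,open("c0.pkl","wb"))
E
```

```text
pics
18.8
{'t': 0.0, 'joints': [-1.337, 0.492, 1.559, 0.0, 1.092, -0.106], 'qvel': [0.002, 0.0, -0.0, -0.0, 0.0, -0.0], 'tau': [-0.0, -61.264, -25.818, 0.069, 0.048, -0.0], 'eef_pos': [208.271, -589.016, 214.064], 'tcp_rot': [-3.14, -0.0, 0.34], 'ft_force': [-0.905, -0.34, -0.249], 'moment': [0.025, 0.024, 0.011], 'grip_force': 0.0, 'opening': 1.002}
scene 450.9426998662069 284.5210276344283 200.95727700507376 [1550.  636. 1240.] [[-0.54, 0.84, 0.0], [0.6, 0.39, -0.7], [-0.59, -0.37, -0.72]]
side 492.0700791300528 285.5200703456352 212.67566149320012 [ 479. 1049. 1049.] [[-1.0, -0.06, -0.02], [-0.03, 0.67, -0.74], [0.06, -0.74, -0.67]]
```

View pics/scene0.png

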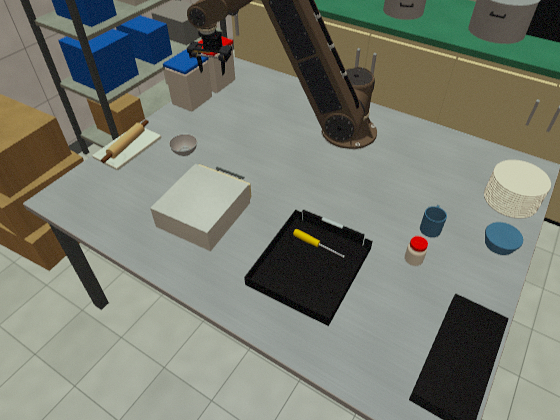

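View pics/side0.png

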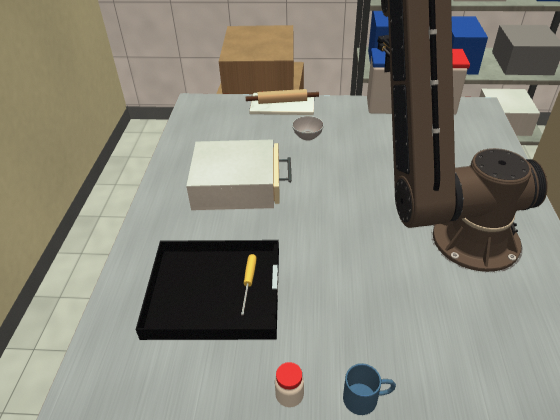

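The scene view shows the drawer unit on the robot's right, with its handle near (230,172), and the tray on the left with its bright strip near (332,223). In the side view the handle is near (290,170), the strip near (275,277) and the unit's top spans (190–275, 142–187).

```bash
cat > h.py <<'E'
import numpy as np, cv2
def ray(c,u,v):
    R=np.array(c["R"]);o=-R.T@np.array(c["t"])
    return o,R.T@np.array([(u-c["cx"])/c["fx"],(v-c["cy"])/c["fy"],1])
def onz(c,u,v,z):
    o,d=ray(c,u,v); return o+d*(z-o[2])/d[2]
def proj(c,X):
    p=np.array(c["R"])@np.array(X,float)+np.array(c["t"]); return np.array([c["fx"]*p[0]/p[2]+c["cx"],c["fy"]*p[1]/p[2]+c["cy"]])
def blobs(m,amin=15):
    n,l,s,ce=cv2.connectedComponentsWithStats(m.astype(np.uint8),connectivity=8)
    return [(l==i) for i in range(1,n) if s[i,4]>=amin]
def rect(m):
    ys,xs=np.nonzero(m); return cv2.minAreaRect(np.stack([xs,ys],1).astype(np.float32))
E
python3 - <<'E'
import pickle; from h import *
d=pickle.load(open("c0.pkl","rb"))
def roi(c,x0,y0,x1,y1):
    m=np.zeros(c["frame"].shape[:2],bool); m[y0:y1,x0:x1]=1; return m
for n,rs,rh,rt in (("side",(266,255,285,300),(281,145,300,195),(180,130,276,200)),("scene",(315,212,348,236),(212,160,250,185),(145,155,255,240))):
    c=d[n]; f=c["frame"].astype(int); g=f.mean(2)
    print(n)
    for b in blobs((g>175)&roi(c,*rs)):
        r=rect(b); bp=cv2.boxPoints(r); print(" strip",b.sum(),np.round(r[0],1),np.round(r[1],1),np.round([onz(c,*p,62)[:2] for p in bp]).tolist(),np.round(onz(c,*r[0],62)))
    for b in blobs((g<90)&roi(c,*rh)):
        r=rect(b); bp=cv2.boxPoints(r); print(" handle",b.sum(),np.round(bp).tolist(),np.round([onz(c,*p,62)[:2] for p in bp]).tolist())
    # unit top: near-white, gray
    print(f[165,230] if n=="side" else f[195,200])
# handle bar in side: rightmost dark pixels per row
c=d["side"];g=c["frame"].astype(int).mean(2)
print(np.round(g[150:190,276:300:2]).astype(int).tolist()[::3])
E
python3 - <<'E'
import cv2
a=cv2.imread("pics/side0.png")[130:300,170:300]; b=cv2.imread("pics/scene0.png")[150:250,150:350]
cv2.imwrite("pics/crop1.png",cv2.resize(a,None,fx=3.5,fy=3.5,interpolation=cv2.INTER_CUBIC))
E
```

```text
side
 strip 96 [274.6 276. ] [ 4.3 22.2] [[579.0, 254.0], [582.0, 179.0], [570.0, 179.0], [568.0, 254.0]] [575. 217.  62.]
 handle 83 [[281.0, 158.0], [290.0, 158.0], [290.0, 181.0], [281.0, 181.0]] [[592.0, -302.0], [561.0, -303.0], [555.0, -179.0], [584.0, -178.0]]
[223 227 212]
scene
 strip 39 [332.4 222.2] [20.6  1.8] [[583.0, 185.0], [575.0, 183.0], [570.0, 257.0], [578.0, 258.0]] [576. 221.  62.]
 handle 61 [[215.0, 169.0], [216.0, 167.0], [244.0, 177.0], [243.0, 179.0]] [[579.0, -295.0], [564.0, -302.0], [553.0, -178.0], [568.0, -172.0]]
[186 192 178]
[[216, 143, 165, 164, 168, 165, 164, 164, 165, 168, 164, 165], [217, 157, 165, 164, 166, 164, 165, 165, 165, 166, 165, 165], [218, 147, 166, 165, 165, 165, 165, 165, 165, 167, 165, 166], [218, 143, 116, 109, 104, 103, 80, 91, 167, 171, 167, 168], [218, 167, 158, 157, 157, 159, 77, 79, 166, 169, 168, 168], [217, 172, 167, 166, 168, 169, 79, 76, 169, 169, 168, 169], [218, 175, 167, 165, 172, 170, 76, 76, 169, 172, 169, 171], [217, 180, 167, 168, 173, 170, 77, 78, 169, 173, 172, 173], [218, 189, 168, 168, 171, 171, 77, 79, 170, 173, 172, 172], [217, 192, 167, 169, 170, 145, 80, 78, 169, 173, 173, 172], [218, 185, 95, 96, 95, 126, 83, 74, 169, 172, 173, 172], [218, 211, 167, 170, 170, 167, 169, 161, 170, 173, 175, 174], [170, 156, 167, 169, 170, 169, 169, 173, 171, 173, 176, 173], [112, 111, 168, 168, 173, 168, 171, 173, 173, 173, 177, 175]]
```

View pics/crop1.png

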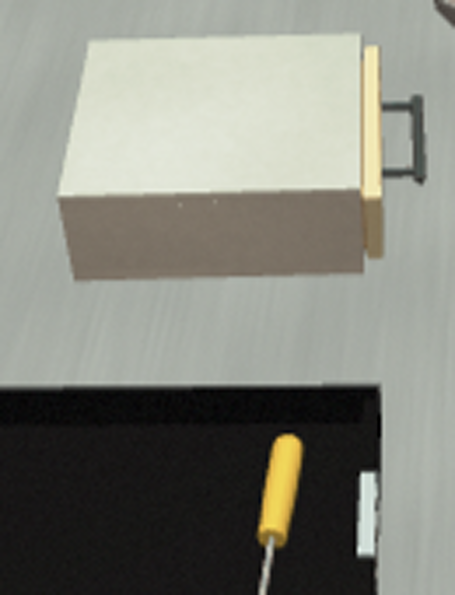

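The crop shows the handle bar clearly, with the drawer front parallel to the unit, and the strip at crop (367,514). I'll get the yaws from the unit's top corners and then move.

```bash
python3 - <<'E'
import pickle; from h import *
d=pickle.load(open("c0.pkl","rb")); c=d["side"]
P=[onz(c,170+u/3.5,130+v/3.5,100) for u,v in ((90,42),(360,35),(362,188),(58,196))]
print(np.round(P))
print("depth yaw",[np.arctan2(*(P[a]-P[b])[[1,0]]) for a,b in((0,1),(3,2))],"front", np.arctan2(-(P[2]-P[1])[0],(P[2]-P[1])[1]), np.linalg.norm(P[1]-P[0]),np.linalg.norm(P[2]-P[1]))
f=c["frame"].astype(int).mean(2)
# tray left/back edges: dark mask outline
m=(f<60); m[:, :130]=0; m[:,300:]=0; m[:225]=0; m[345:]=0
b=max(blobs(m),key=lambda b:b.sum()); cs,_=cv2.findContours(b.astype(np.uint8),0,2)
q=cv2.approxPolyDP(max(cs,key=len),5,True)[:,0]; print(q.tolist(),np.round([onz(c,*p,45)[:2] for p in q]).tolist())
E
```

```text
[[ 885. -332.  100.]
 [ 622. -353.  100.]
 [ 602. -117.  100.]
 [ 867.  -96.  100.]]
depth yaw [np.float64(0.07739582553285564), np.float64(0.0778031008389989)] front 0.08505464667402994 263.34984018393766 236.72558003620068
[[277, 241], [160, 241], [136, 327], [139, 338], [276, 338], [271, 266], [278, 264]] [[579.0, 73.0], [914.0, 87.0], [901.0, 378.0], [885.0, 408.0], [559.0, 393.0], [589.0, 168.0], [570.0, 160.0]]
```

Call:
drive_tool:
  targets:
    - {"jaw": 0, "travel": [0.235, -0.104, 0.03], "twist": 0.13}
    - {"jaw": 0, "travel": [0.235, -0.104, 0.03], "twist": 0.26}
    - {"jaw": 0, "travel": [0.235, -0.104, 0.03], "twist": 0.26}
    - {"jaw": 0, "travel": [0.42, -0.186, 0.03], "twist": 0.26}
    - {"jaw": 0, "travel": [0.42, -0.186, 0.03], "twist": 0.26}
    - {"jaw": 0, "travel": [0.42, -0.186, 0.03], "twist": 0.26}
    - {"jaw": 0, "travel": [0.42, -0.186, 0.03], "twist": 0.26}
    - {"jaw": 0, "travel": [0.42, -0.186, 0.03], "twist": 0.26}

```text
t: 0.77
eef_pos: [450.1, -360.3, 190.4]
tcp_rot: [-3.141, 0.0, 0.08]
ft_force: [0.1, -0.3, -0.3]
opening: 0.499
grip_force: 0.0
```

Call:
drive_tool:
  targets:
    - {"jaw": 0, "travel": [0.0, 0.0, 0.0], "twist": 0}
    - {"jaw": 0, "travel": [0, 0, 0.0], "twist": 0}

```text
t: 0.93
eef_pos: [450.2, -360.4, 190.3]
tcp_rot: [-3.141, 0.0, 0.084]
ft_force: [0.0, -0.0, 0.1]
opening: 0.356
grip_force: 0.0
```

```bash
python3 - <<'E'
from cell import state, read_camera
import cv2, numpy as np
from h import *
c=read_camera("wrist"); cv2.imwrite("pics/w1.png",c["frame"][...,::-1]); s=state(); print(s["eef_pos"],s["tcp_rot"])
print(proj(c,[565,-238,62]),proj(c,[571,-300,62]),proj(c,[560,-176,62]))
E
```

```text
[ 449.31583324 -361.54243526  190.37524575] [-3.14144942e+00  4.67095615e-04  8.16313489e-02]
[150.97080323  62.12180334] [223.20963615  61.13795197] [78.73913854 61.84975359]
```

View pics/w1.png

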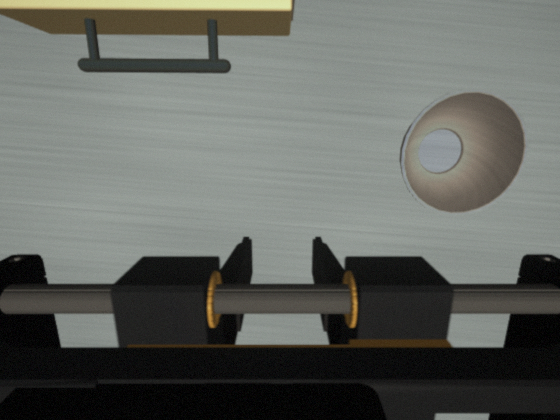

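The wrist view shows the bar level in the image from (79,65) to (230,66), so the tool yaw already matches the unit. The bowl sits to the right, around (462,150).

```bash
python3 - <<'E'
from cell import state, read_camera
from h import *
c=read_camera("wrist");s=state(); y=s["tcp_rot"][2]; e=s["eef_pos"]
f=c["frame"].astype(int).mean(2)
a=onz(c,79,65.5,62);b=onz(c,230,66,62); m=(a+b)/2; print(a,b,np.linalg.norm(a-b),m)
face=[onz(c,52,33.5,5) for _ in [0]]
X=np.array([np.cos(y),np.sin(y),0]);Y=np.array([np.sin(y),-np.cos(y),0])
print("bar from tcp: tx %.1f ty %.1f"%((m-e)@X,(m-e)@Y), y, "yaw bar", np.arctan2(-(a-b)[0],(a-b)[1]))
E
```

```text
[ 556.51635967 -177.35282641   62.        ] [ 566.81683701 -307.38619562   62.        ] 130.4407027821832 [ 561.66659834 -242.36951101   62.        ]
bar from tcp: tx 122.2 ty -110.5 0.08003225722410279 yaw bar 0.07904904269298715
```

Call:
drive_tool:
  targets:
    - {"jaw": 0, "travel": [0.142, -0.11, 0], "twist": 0}
    - {"jaw": 0, "travel": [0.142, -0.11, 0], "twist": 0}
    - {"jaw": 0, "travel": [0.142, -0.11, 0], "twist": 0}
    - {"jaw": 0, "travel": [0.142, -0.11, 0], "twist": 0}
    - {"jaw": 0, "travel": [0.142, -0.11, 0], "twist": 0}
    - {"jaw": 0, "travel": [0.142, -0.11, 0.07], "twist": 0}
    - {"jaw": 0, "travel": [0.142, -0.11, 0.07], "twist": 0}
    - {"jaw": 0, "travel": [0.142, -0.11, 0.07], "twist": 0}

```text
t: 1.7
eef_pos: [578.9, -241.2, 115.5]
tcp_rot: [-3.137, 0.007, 0.078]
ft_force: [-1.1, -0.2, -0.6]
opening: 0.01
grip_force: 0.0
```

```bash
python3 - <<'E'
from cell import state, read_camera
from h import *
c=read_camera("wrist"); cv2.imwrite("pics/w2.png",c["frame"][...,::-1]); s=state(); print(s["eef_pos"],s["tcp_rot"][2],s["opening"])
E
```

```text
[ 579.99598712 -241.91959748  118.46133845] 0.07809041206918899 0.004931435942579747
```

View pics/w2.png

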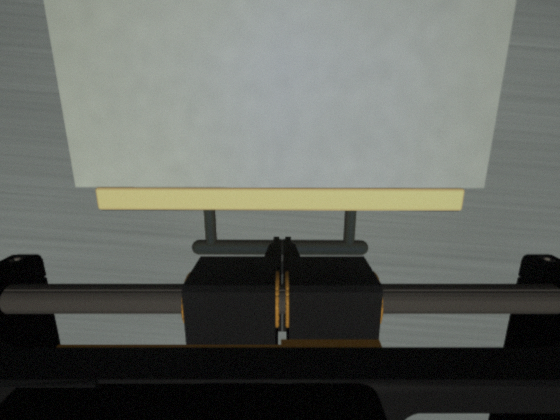

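The bar lies at row 247, columns 192 to 368, and the front panel's top edge is at row 210. Checking the gap centre against the TCP.

```bash
python3 - <<'E'
from cell import state, read_camera
from h import *
c=read_camera("wrist");s=state(); y=s["tcp_rot"][2]; e=s["eef_pos"]
X=np.array([np.cos(y),np.sin(y),0]);Y=np.array([np.sin(y),-np.cos(y),0])
for p,z in (((280,247),64),((280,210.5),88)):
    m=onz(c,*p,z); print(np.round(m,1),"rel",np.round([(m-e)@X,(m-e)@Y],1))
E
```

```text
[ 563.3 -242.2   64. ] rel [-17.7  -1.7]
[ 598.2 -239.6   88. ] rel [17.2 -1.5]
```

Call:
drive_tool:
  targets:
    - {"jaw": 0, "travel": [0.002, 0, 0.035], "twist": 0}
    - {"jaw": 0, "travel": [0.002, 0, 0.055], "twist": 0}
    - {"jaw": 0, "travel": [0.002, 0, 0.076], "twist": 0}
    - {"jaw": 0, "travel": [0.002, 0, 0.076], "twist": 0}

```text
t: 2.13
eef_pos: [582.9, -241.7, 43.4]
tcp_rot: [-3.14, 0.002, 0.078]
ft_force: [-0.4, -0.8, -0.5]
opening: 0.005
grip_force: 0.0
```

Call:
drive_tool:
  targets:
    - {"jaw": 0, "travel": [-0.01, 0, 0], "twist": 0}
    - {"jaw": 0, "travel": [-0.03, 0, 0], "twist": 0}
    - {"jaw": 0, "travel": [-0.055, 0, 0], "twist": 0}
    - {"jaw": 0, "travel": [-0.08, 0, 0], "twist": 0}
    - {"jaw": 0, "travel": [-0.105, 0, 0], "twist": 0}
    - {"jaw": 0, "travel": [-0.13, 0, 0], "twist": 0}
    - {"jaw": 0, "travel": [-0.15, 0, 0], "twist": 0}
    - {"jaw": 0, "travel": [-0.165, 0, 0], "twist": 0}

```text
t: 2.8
eef_pos: [418.2, -255.0, 47.2]
tcp_rot: [3.139, -0.003, 0.079]
ft_force: [0.9, 0.7, 0.1]
opening: 0.007
grip_force: 0.6
```

Call:
drive_tool:
  targets:
    - {"jaw": 0, "travel": [-0.01, 0, 0], "twist": 0}
    - {"jaw": 0, "travel": [-0.018, 0, 0], "twist": 0}
    - {"jaw": 0, "travel": [-0.02, 0, 0], "twist": 0}
    - {"jaw": 0, "travel": [-0.02, 0, 0], "twist": 0}
    - {"jaw": 0, "travel": [-0.016, 0, 0], "twist": 0}
    - {"jaw": 0, "travel": [-0.016, 0, 0], "twist": 0}

```text
t: 3.3
eef_pos: [404.5, -255.5, 44.7]
tcp_rot: [3.141, -0.001, 0.08]
ft_force: [-0.3, -0.7, 0.2]
opening: 0.005
grip_force: 0.0
```

Call:
drive_tool:
  targets:
    - {"jaw": 0, "travel": [0, 0, -0.035], "twist": 0}
    - {"jaw": 0, "travel": [0, 0, -0.07], "twist": 0}
    - {"jaw": 0.5, "travel": [0, 0, -0.11], "twist": 0}
    - {"jaw": 1, "travel": [0, 0, -0.145], "twist": 0}
    - {"jaw": 1, "travel": [0, 0, -0.145], "twist": 0}
    - {"jaw": 1, "travel": [0, 0, -0.145], "twist": 0}

```text
t: 3.8
eef_pos: [404.4, -255.5, 191.2]
tcp_rot: [3.139, -0.003, 0.081]
ft_force: [-0.5, -0.3, -0.1]
opening: 0.228
grip_force: 0.0
```

```bash
python3 - <<'E'
from cell import state, read_camera
from h import *
c=read_camera("wrist"); cv2.imwrite("pics/w3.png",c["frame"][...,::-1]); s=state(); print(s["eef_pos"],s["tcp_rot"][2],s["opening"])
E
```

```text
[ 403.7548491  -255.109421    189.71101442] 0.08047020421102391 0.2702753147230007
```

View pics/w3.png

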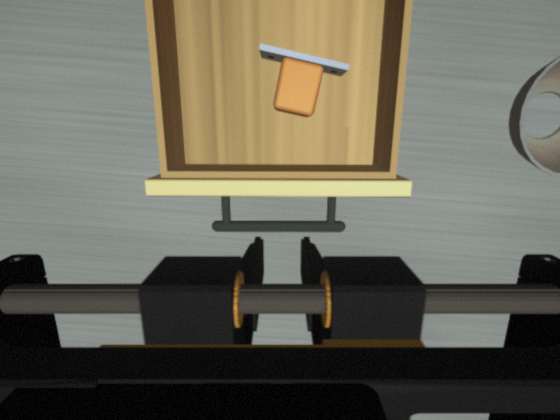

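The drawer is open. The grip's orange beech is at about (299,87), and the bluish plate behind it runs from (262,47) to (347,69), so it is rotated a little. Now its pose.

```bash
python3 - <<'E'
from cell import state, read_camera
from h import *
c=read_camera("wrist");s=state(); y=s["tcp_rot"][2]; e=s["eef_pos"]
X=np.array([np.cos(y),np.sin(y),0]);Y=np.array([np.sin(y),-np.cos(y),0])
f=c["frame"].astype(int); R,G,B=f[...,0],f[...,1],f[...,2]
roi=np.zeros(R.shape,bool); roi[20:150,190:370]=1
rel=lambda p,z:np.array([(onz(c,*p,z)-e)@X,(onz(c,*p,z)-e)@Y])
print(f[90,300],f[60,220],f[53,290])
for nm,m in (("plate",(B>R)&(B>110)&roi),("beech",(R-B>100)&(R>180)&roi)):
    bs=blobs(m,60)
    for b in bs:
        r=rect(b);q=np.array([rel(p,58) for p in cv2.boxPoints(r)])
        print(nm,b.sum(),r,np.round(rel(r[0],58),1),np.round(q,1).tolist())
    b=max(bs,key=lambda b:b.sum()); ys,xs=np.nonzero(b)
    P=np.array([rel(p,58) for p in zip(xs,ys)]); w,v=np.linalg.eigh(np.cov(P.T)); print(" mean",P.mean(0),"axis",v[:,1],"angle dev",np.arctan2(v[0,1],v[1,1]))
    r=cv2.minAreaRect(P.astype(np.float32)); print(" metric",r)
E
```

```text
[222 169 103] [174 151 102] [184 199 214]
plate 581 ((304.8024597167969, 55.20390319824219), (91.4437026977539, 6.459814548492432), 13.13402271270752) [131.3  20.7] [[137.0, -18.5], [141.9, -17.1], [125.5, 60.3], [120.5, 59.3]]
 mean [131.33641126  20.58138661] axis [-0.20848908  0.97802469] angle dev -0.210029838759384
 metric ((131.22633361816406, 20.982702255249023), (5.110838413238525, 79.40571594238281), 12.010797500610352)
beech 1955 ((299.07061767578125, 84.68235778808594), (39.69827651977539, 50.11093521118164), 12.52880859375) [107.3  16.1] [[90.3, -6.0], [130.7, 3.6], [123.9, 37.5], [82.9, 29.1]]
 mean [107.31767708  16.14046764] axis [-0.9753604 -0.2206175] angle dev -1.7932438550519445
 metric ((106.8980712890625, 16.175275802612305), (41.6971321105957, 34.72816467285156), 12.125452995300293)
```

Call:
drive_tool:
  targets:
    - {"jaw": 1, "travel": [0.04, 0.006, 0], "twist": 0.1}
    - {"jaw": 1, "travel": [0.08, 0.012, 0], "twist": 0.21}
    - {"jaw": 1, "travel": [0.107, 0.016, 0], "twist": 0.21}
    - {"jaw": 1, "travel": [0.107, 0.016, 0.03], "twist": 0.21}
    - {"jaw": 1, "travel": [0.107, 0.016, 0.06], "twist": 0.21}
    - {"jaw": 1, "travel": [0.107, 0.016, 0.08], "twist": 0.21}
    - {"jaw": 1, "travel": [0.107, 0.016, 0.08], "twist": 0.21}
    - {"jaw": 1, "travel": [0.107, 0.016, 0.08], "twist": 0.21}

```text
t: 4.57
eef_pos: [510.8, -262.3, 107.9]
tcp_rot: [-3.14, 0.004, -0.13]
ft_force: [0.2, -0.1, 0.6]
opening: 0.875
grip_force: 0.0
```

Call:
drive_tool:
  targets:
    - {"jaw": 1, "travel": [0, 0, 0.0], "twist": 0}
    - {"jaw": 1, "travel": [0, 0, 0.025], "twist": 0}
    - {"jaw": 1, "travel": [0, 0, 0.05], "twist": 0}
    - {"jaw": 1, "travel": [0, 0, 0.07], "twist": 0}
    - {"jaw": 1, "travel": [0, 0, 0.08], "twist": 0}
    - {"jaw": 1, "travel": [0, 0, 0.082], "twist": 0}
    - {"jaw": 0.5, "travel": [0, 0, 0.082], "twist": 0}
    - {"jaw": 0, "travel": [0, 0, 0.082], "twist": 0}

```text
t: 5.23
eef_pos: [512.0, -263.2, 29.0]
tcp_rot: [3.141, -0.002, -0.13]
ft_force: [0.3, -0.2, 0.9]
opening: 0.91
grip_force: 0.0
```

Call:
drive_tool:
  targets:
    - {"jaw": 0, "travel": [0, 0, 0], "twist": 0}
    - {"jaw": 0, "travel": [0, 0, 0], "twist": 0}
    - {"jaw": 0, "travel": [0, 0, 0], "twist": 0}
    - {"jaw": 0, "travel": [0, 0, 0], "twist": 0}
    - {"jaw": 0, "travel": [0, 0, 0], "twist": 0}
    - {"jaw": 0, "travel": [0, 0, 0], "twist": 0}
    - {"jaw": 0, "travel": [0, 0, 0], "twist": 0}
    - {"jaw": 0, "travel": [0, 0, 0], "twist": 0}

```text
t: 5.9
eef_pos: [511.3, -262.7, 27.6]
tcp_rot: [-3.142, 0.0, -0.13]
ft_force: [-0.8, 0.5, 1.4]
opening: 0.4
grip_force: 30.0
```

Call:
drive_tool:
  targets:
    - {"jaw": 0, "travel": [0, 0, -0.02], "twist": 0}
    - {"jaw": 0, "travel": [0, 0, -0.05], "twist": 0}
    - {"jaw": 0, "travel": [0, 0, -0.085], "twist": 0}
    - {"jaw": 0, "travel": [0, 0, -0.12], "twist": 0}
    - {"jaw": 0, "travel": [-0.008, -0.03, -0.13], "twist": -0.05}
    - {"jaw": 0, "travel": [-0.016, -0.06, -0.13], "twist": -0.1}
    - {"jaw": 0, "travel": [-0.024, -0.09, -0.13], "twist": -0.175}
    - {"jaw": 0, "travel": [-0.034, -0.125, -0.13], "twist": -0.175}

```text
t: 6.57
eef_pos: [493.5, -133.7, 157.8]
tcp_rot: [3.141, -0.001, 0.048]
ft_force: [1.5, 0.1, -1.4]
opening: 0.397
grip_force: 30.0
```

Call:
drive_tool:
  targets:
    - {"jaw": 0, "travel": [-0.002, -0.035, 0], "twist": 0}
    - {"jaw": 0, "travel": [-0.004, -0.07, 0], "twist": 0}
    - {"jaw": 0, "travel": [-0.006, -0.105, 0], "twist": 0}
    - {"jaw": 0, "travel": [-0.008, -0.14, 0], "twist": 0}
    - {"jaw": 0, "travel": [-0.01, -0.175, 0], "twist": 0}
    - {"jaw": 0, "travel": [-0.012, -0.21, 0], "twist": 0}
    - {"jaw": 0, "travel": [-0.014, -0.24, 0], "twist": 0}
    - {"jaw": 0, "travel": [-0.016, -0.27, 0], "twist": 0}

```text
t: 7.23
eef_pos: [465.1, 136.3, 157.5]
tcp_rot: [3.141, 0.0, 0.045]
ft_force: [0.5, -0.1, -1.1]
opening: 0.401
grip_force: 30.0
```

Call:
drive_tool:
  targets:
    - {"jaw": 0, "travel": [-0.006, -0.03, 0], "twist": 0}
    - {"jaw": 0, "travel": [-0.012, -0.055, 0], "twist": 0}
    - {"jaw": 0, "travel": [-0.012, -0.076, 0], "twist": 0}
    - {"jaw": 0, "travel": [-0.012, -0.076, 0], "twist": 0}
    - {"jaw": 0, "travel": [-0.012, -0.076, 0], "twist": 0}

```text
t: 7.65
eef_pos: [450.0, 210.7, 157.4]
tcp_rot: [3.141, 0.0, 0.047]
ft_force: [1.7, -0.2, -2.0]
opening: 0.398
grip_force: 30.0
```

```bash
python3 - <<'E'
from cell import state, read_camera
from h import *
c=read_camera("wrist"); cv2.imwrite("pics/w4.png",c["frame"][...,::-1]); s=state(); y=s["tcp_rot"][2]; e=s["eef_pos"];print(e,s["tcp_rot"])
X=np.array([np.cos(y),np.sin(y),0]);Y=np.array([np.sin(y),-np.cos(y),0])
f=c["frame"].astype(int); R,G,B=f[...,0],f[...,1],f[...,2]
rel=lambda p,z:np.array([(onz(c,*p,z)-e)@X,(onz(c,*p,z)-e)@Y])
m=(f.min(2)>175)
for b in blobs(m,80):
    P0=np.argwhere(b)[:,::-1]; r=rect(b)
    for z in (62,e[2]+30.4):
        P=np.array([rel(p,z) for p in P0],np.float32); print(b.sum(),np.round(r[0]),"z",round(z),cv2.minAreaRect(P))
print("proj plate", proj(c,e+27.5*X+np.array([0,0,30.4])))
E
```

```text
[450.14299928 209.92972129 157.36294921] [3.14123110e+00 4.54013551e-04 4.57974987e-02]
1494 [280.  50.] z 62 ((126.86150360107422, -1.8193931579589844), (77.96470642089844, 10.421080589294434), 89.90264892578125)
1494 [280.  50.] z 188 ((100.94988250732422, -1.2704906463623047), (41.113006591796875, 5.495334625244141), 89.9024658203125)
1654 [282. 232.] z 62 ((-18.12869644165039, -0.44716644287109375), (151.72674560546875, 8.317782402038574), 89.9297103881836)
1654 [282. 232.] z 188 ((24.49258804321289, -0.5468635559082031), (80.00981903076172, 4.386202335357666), 89.92982482910156)
proj plate [282.75705522 225.31474937]
```

View pics/w4.png

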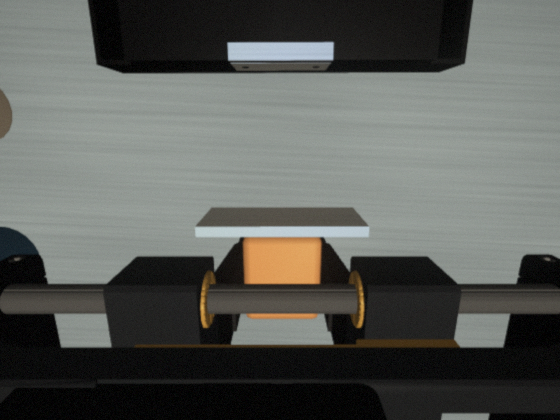

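The bright strip (centre about 280,50) and the plate (centre about 282,232) are parallel to within 0.1°. The plate must shift 1.3 mm sideways and has about 94 mm to go to contact. I'll lower it short of the rim.

Call:
drive_tool:
  targets:
    - {"jaw": 0, "travel": [0.02, -0.0013, 0.03], "twist": 0}
    - {"jaw": 0, "travel": [0.04, -0.0013, 0.06], "twist": 0}
    - {"jaw": 0, "travel": [0.05, -0.0013, 0.09], "twist": 0}
    - {"jaw": 0, "travel": [0.06, -0.0013, 0.115], "twist": 0}
    - {"jaw": 0, "travel": [0.065, -0.0013, 0.13], "twist": 0}
    - {"jaw": 0, "travel": [0.07, -0.0013, 0.136], "twist": 0}
    - {"jaw": 0, "travel": [0.07, -0.0013, 0.136], "twist": 0}
    - {"jaw": 0, "travel": [0.07, -0.0013, 0.136], "twist": 0}

```text
t: 8.37
eef_pos: [520.5, 213.8, 22.0]
tcp_rot: [3.142, -0.0, 0.044]
ft_force: [-0.2, 0.7, -1.5]
opening: 0.397
grip_force: 30.0
```

```bash
python3 - <<'E'
from cell import state, read_camera
from h import *
P=[]
c=read_camera("wrist"); s=state(); y=s["tcp_rot"][2]; e=s["eef_pos"];print(e,s["tcp_rot"],s["ft_force"])
cv2.imwrite("pics/w5.png",c["frame"][...,::-1])
X=np.array([np.cos(y),np.sin(y),0]);Y=np.array([np.sin(y),-np.cos(y),0])
f=c["frame"].astype(int)
rel=lambda p,z:np.array([(onz(c,*p,z)-e)@X,(onz(c,*p,z)-e)@Y])
for b in blobs(f.min(2)>165,80):
    P0=np.argwhere(b)[:,::-1]; r=rect(b)
    for z in (62,e[2]+30.4):
        P=np.array([rel(p,z) for p in P0],np.float32); print(b.sum(),np.round(r[0]),"z",round(z),cv2.minAreaRect(P))
E
```

```text
[520.4862139  214.0516726   22.52383066] [-3.14149445e+00 -8.75701721e-04  4.42385359e-02] [ 0.89784364 -0.66185797 -1.74596585]
46965 [279. 217.] z 62 ((32.76435852050781, -0.42578125), (58.666690826416016, 246.41793823242188), 0.021936869248747826)
46965 [279. 217.] z 53 ((30.033245086669922, -0.489013671875), (62.738868713378906, 263.5223693847656), 0.021937154233455658)
1664 [ 82. 330.] z 62 ((-20.979534149169922, -92.88739776611328), (17.280223846435547, 23.72212791442871), 0.032716136425733566)
1664 [ 82. 330.] z 53 ((-27.441123962402344, -99.36857604980469), (18.47968292236328, 25.368736267089844), 0.03271495923399925)
2408 [282. 328.] z 62 ((-20.195648193359375, 0.4685859680175781), (15.62531566619873, 48.055423736572266), 0.03217298164963722)
2408 [282. 328.] z 53 ((-26.602827072143555, 0.46743011474609375), (16.70989990234375, 51.39105224609375), 0.03217267990112305)
1634 [482. 330.] z 62 ((-21.078237533569336, 94.05906677246094), (17.298595428466797, 23.775781631469727), 0.02708577923476696)
1634 [482. 330.] z 53 ((-27.546680450439453, 100.55422973632812), (18.49932861328125, 25.426111221313477), 0.027086397632956505)
275 [465. 416.] z 62 ((-71.75350952148438, 94.09880828857422), (3.191155433654785, 23.318649291992188), 0.046269144862890244)
275 [465. 416.] z 53 ((-81.73949432373047, 100.59671783447266), (3.4126667976379395, 24.93723487854004), 0.04593660682439804)
```

View pics/w5.png

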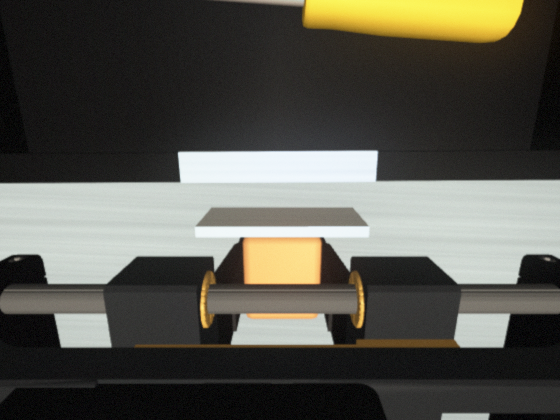

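The strip spans columns 179–377 with its outer edge at about row 182, and the plate spans 196–368. I'll fit the rim edge's slope and the exact offsets.

```bash
python3 - <<'E'
from cell import state, read_camera
from h import *
c=read_camera("wrist"); s=state(); y=s["tcp_rot"][2]; e=s["eef_pos"]
X=np.array([np.cos(y),np.sin(y),0]);Y=np.array([np.sin(y),-np.cos(y),0])
g=c["frame"].astype(float).mean(2)
rel=lambda p,z:np.array([(onz(c,*p,z)-e)@X,(onz(c,*p,z)-e)@Y])
d=np.abs(np.diff(g,axis=0))
def edge(cols,r0,r1):
    w=d[r0:r1,cols]; r=(w*np.arange(r0,r1)[:,None]).sum(0)/w.sum(0)+.5; return np.polyfit(cols,r,1)
out=np.r_[20:170,390:540]; pr=edge(out,174,190); pl=edge(np.arange(205,360),231,242); pf=edge(np.arange(215,350),203,212)
print("rim edge slope",pr,"plate rear top slope",pl,"front",pf)
v=np.polyval(pr,280); print("rim face tx",rel((280,v),62),"plate rear",rel((280,np.polyval(pl,280)),e[2]+30.4))
row=g[165]; t=np.nonzero(row>120)[0]; print("strip cols",t.min(),t.max(),rel((t.min(),165),62),rel((t.max()+1,165),62))
row=g[230]; t=np.abs(np.diff(row)); a=180+np.argmax(t[180:215]);b=345+np.argmax(t[345:385]); print("plate cols",a,b,rel((a+.5,230),e[2]+30.4),rel((b+.5,230),e[2]+30.4))
E
```

```text
rim edge slope [-4.54722785e-03  1.82025926e+02] plate rear top slope [9.62937100e-04 2.37142401e+02] front [1.02444469e-03 2.06782163e+02]
rim face tx [49.84343858 -0.1993664 ] plate rear [21.79930787 -0.27873862]
strip cols 180 377 [ 56.3610689  -41.15920229] [56.3624205  39.97164765]
plate cols 194 368 [ 25.42105661 -39.70270383] [25.4132367 40.5507842]
```

Call:
drive_tool:
  targets:
    - {"jaw": 0, "travel": [0.005, -0.001, 0.0004], "twist": -0.005}
    - {"jaw": 0, "travel": [0.012, -0.001, 0.0004], "twist": -0.005}
    - {"jaw": 0, "travel": [0.018, -0.001, 0.0004], "twist": -0.005}
    - {"jaw": 0, "travel": [0.018, -0.001, 0.0004], "twist": -0.005}
    - {"jaw": 0, "travel": [0.018, -0.001, 0.0004], "twist": -0.005}

```text
t: 8.88
eef_pos: [538.6, 216.2, 21.3]
tcp_rot: [3.142, -0.0, 0.05]
ft_force: [0.4, 0.1, -1.6]
opening: 0.4
grip_force: 30.0
```

Call:
drive_tool:
  targets:
    - {"jaw": 0, "travel": [0.002, 0, 0], "twist": 0}
    - {"jaw": 0, "travel": [0.004, 0, 0], "twist": 0}
    - {"jaw": 0, "travel": [0.006, 0, 0], "twist": 0}
    - {"jaw": 0, "travel": [0.008, 0, 0], "twist": 0}
    - {"jaw": 0, "travel": [0.01, 0, 0], "twist": 0}
    - {"jaw": 0, "travel": [0.01, 0, 0], "twist": 0}
    - {"jaw": 0, "travel": [0.01, 0, 0], "twist": 0}

```text
t: 9.47
eef_pos: [547.7, 216.7, 21.1]
tcp_rot: [3.141, 0.001, 0.05]
ft_force: [-5.5, 0.2, 0.4]
opening: 0.396
grip_force: 30.0
```

Call:
drive_tool:
  targets:
    - {"jaw": 0, "travel": [0.002, 0, 0], "twist": 0}
    - {"jaw": 0, "travel": [0.004, 0, 0], "twist": 0}
    - {"jaw": 0, "travel": [0.005, 0, 0], "twist": 0}
    - {"jaw": 0, "travel": [0.005, 0, 0], "twist": 0}
    - {"jaw": 0, "travel": [0.005, 0, 0], "twist": 0}
    - {"jaw": 0, "travel": [0.005, 0, 0], "twist": 0}

```text
t: 9.97
eef_pos: [551.8, 216.9, 21.0]
tcp_rot: [3.141, 0.003, 0.05]
ft_force: [-9.1, 1.0, 3.2]
opening: 0.397
grip_force: 30.0
```

```bash
python3 - <<'E'
from cell import state, read_camera
from h import *
F=[];Pz=[];M=[]
for i in range(6):
    c=read_camera("wrist"); s=state(); F.append(s["ft_force"]);Pz.append(s["eef_pos"]);M.append(s["tcp_rot"])
print(np.mean(F,0),np.std(F,0),np.mean(Pz,0),np.abs(M).mean(0),s["grip_force"],s["opening"])
a=c["frame"][100:260,140:420]; b=read_camera("side")["frame"][100:300,170:310]
k=cv2.resize(a,None,fx=2.5,fy=2.5); k2=cv2.resize(b,None,fx=1.9,fy=1.9); h=max(k.shape[0],k2.shape[0]) if 0 else 400
w=np.zeros((400,k.shape[1],3),np.uint8); k2=cv2.resize(b,(280,400)); 
w=np.hstack([cv2.resize(a,(500,400*500//700)) if 0 else cv2.copyMakeBorder(cv2.resize(a,(500,286)),0,114,0,0,0),k2]); cv2.imwrite("pics/f.png",w[...,::-1])
E
```

```text
[-8.89734381  0.17214912  2.97303347] [0.48135959 0.31955672 0.49333411] [551.79155426 216.87709652  21.04007414] [3.14109605e+00 2.76556188e-03 4.98669612e-02] 30.000112652778625 0.4009371717964319
```

View pics/f.png

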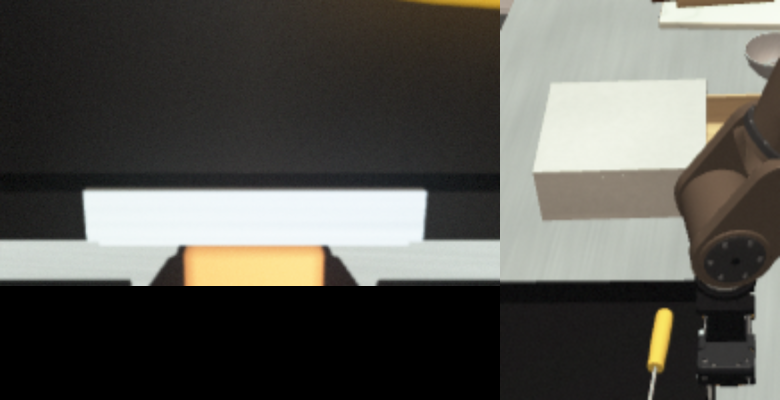

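The plate lies flush with the strip (crop columns 84–427), the drawer is still open and the driver hasn't moved. The push reads 8.9 N, so I'll add 1 mm.

Call:
drive_tool:
  targets:
    - {"jaw": 0, "travel": [0.001, 0, 0], "twist": 0}
    - {"jaw": 0, "travel": [0.001, 0, 0], "twist": 0}
    - {"jaw": 0, "travel": [0.001, 0, 0], "twist": 0}
    - {"jaw": 0, "travel": [0.001, 0, 0], "twist": 0}
    - {"jaw": 0, "travel": [0.001, 0, 0], "twist": 0}
    - {"jaw": 0, "travel": [0.001, 0, 0], "twist": 0}

```text
t: 10.82
eef_pos: [552.6, 216.9, 21.0]
tcp_rot: [3.141, 0.003, 0.05]
ft_force: [-10.2, -0.4, 4.9]
opening: 0.399
grip_force: 30.0
```

```bash
python3 - <<'E'
from cell import state, read_camera, job_done
import numpy as np
F=[]
for i in range(5): read_camera("wrist"); s=state(); F.append(s["ft_force"])
f=np.mean(F,0); print(f,s["eef_pos"],s["grip_force"])
if 8.8<-f[0]<11.2: print(job_done())
E
```

```text
[-9.69762469  0.17138854  3.73730029] [552.6111601  216.90531287  21.02997803] 30.000201165676117
the job is handed in; nothing more can be done
None
```

The job is handed in: the drawer is about 180 mm open, and the arm is holding the grip level and clear of the worktop, with its plate flat on the rim patch at about 9.7 N (rim bent in by roughly a centimetre).

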